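Seat a converter in its test fixture and close the contact slide

TASK

With the fingertips, push the finned converter unit across the black fixture plate until it sits square and fully home in the corner, its long side flat against the steel fence and its end against the pin. Then push the contact slide up to the unit until the slide stops, and leave both there with the hand clear. Push only: do not lift or tip the unit, do not use the slide to move it, and leave the mouse, multimeter, screwdriver and steel cap where they are.

Things in the scene. Friction and masses are not known exactly. Their poses are not given: they have to be found in the camera images.
- unit: Finned die-cast aluminium converter, a box 100 mm (its x) by 130 (its y) by 45 high; upright sides to 34 mm, fins above set in by 6 mm. Origin: centre of the underside, z up. Contact strip on its +y end. 0.3 to 0.65 kg; slides at a push of 1 to 3 N (friction 0.35, also on the fence). It starts on the plate, 20 to 70 mm out of its corner each way and turned up to 0.25 rad.
- fixture: Fixed test fixture: black plate 250 mm (its x) by 440 (its y), 10 mm thick, screwed to the bench. Origin: centre of the plate's underside, on the bench top. x points away from the robot (turned up to 0.25 rad), y to its left, z up. Only the fence, the end pin, the contact slide, the unit and the steel cap stand on it.
- fence (a point): Middle of the steel fence's face, which looks to the fixture's -x: in the fixture's frame x = +70, y = -62.5, z = +21 mm. The fence is a bar 20 mm thick along y, from y = -175 to +50 mm, its top 32 mm above the bench. Axes as the fixture's.
- end_pin (a point): Point of the steel end pin that the unit's -y end meets: in the fixture's frame x = +20, y = -165, z = +23 mm. The pin is upright, 12 mm thick, its axis 6 mm farther to -y, its top 36 mm above the bench; just behind it lies its 20 mm high carrier, 50 mm along x. Axes as the fixture's.
- home (a point): Where the unit's origin lies when it is home in the corner: in the fixture's frame x = +20, y = -100, z = +10 mm (top of the plate). Axes as the fixture's; the unit's axes are then parallel to them. The way home is +x to the fence and -y to the pin.
- contact_slide (a joint): Travel of the contact slide (m) towards the fixture's -y: 0 = open, 0.138 = home at its stop; starts at 0 to 0.015. An aluminium block 90 mm along x, 97 mm along y with its leading white head of sprung brass contacts, top 51 mm above the bench. Friction 4 N, stays where left; home takes about 7 N. The contacts meet the seated unit at 0.135; the springs give the last 3 mm.
- slide_push (a point): Centre of the slide's flat outer (+y) end, a rubber thumb pad: at fixture x = +20 mm, y = +197 mm minus the joint value, 31 mm above the bench. The end face is 90 mm wide along x and spans 11 to 51 mm above the bench. Axes as the fixture's. Push here towards -y. The contact tips are 97 mm ahead of it (-y).
- mouse: White computer mouse, 100 x 58 x 32 mm, on the bench beyond the plate's +y edge, loose. Leave alone. Origin: centre of the underside.
- multimeter: Grey handheld multimeter lying on its back, 150 x 74 x 38 mm, on the bench beyond the plate's -y edge, loose. Leave alone. Origin: centre of the underside.
- screwdriver: Screwdriver 170 mm long, lying along its x on the bench beyond the plate's +y edge, loose. Leave alone.
- dust_cap: Round steel connector cap, 31 mm across and 46 mm high, standing loose on the plate near its far edge, to the +y side of the fence's end. Leave alone. Origin: centre of the underside.
Mind the look-alikes: they are no part of the job. What is shaped like the unit but green or red is not meant.

How it is judged:
By the outcome, as a careful person would: the job done as asked, in the order asked, and still so for the second after the job is handed in, with the robot touching nothing.
It also fails if it takes over 72 s, if anything falls off the work surface, if the arm or the gripper's body presses on something with over 40 N, if the wrist force passes 120 N, or if a joint passes its speed limit or range.

ROBOT

A 6-joint arm with a two-finger parallel gripper is mounted at the origin on the work surface. World frame = base frame: x ahead of the robot, y to its left, z up, the work surface at z = 0. Lengths are in m, angles in rad, forces in N, time in s.
With the tool pointing down it reaches from about 0.4 to 0.825 m from the base axis. Payload 7 kg.
Tool frame: the origin (TCP) lies between the finger pads; the fingertips stand 8 mm ahead of it and the grasp point (between the pads) lies 11 mm behind it; z points along the fingers, y is the line along which they close (so a half turn about z gives the same grasp; the last joint's range is limited). The gripper opens to 85 mm and grips with 20 to 120 N. Pads are 22 mm wide; open, the fingers measure 114 mm over their backs; the gripper's body (76 mm by 85 mm) begins 54 mm behind the grasp point. The pads swing forward as they close: fully open they stand 13 mm farther back than shut.
Start: joints at [-1.053, 0.359, 0.012, 0, -1.224, -0.288], TCP at [0.154, -0.657, 0.239] pointing down, gripper open.
Joint ranges: [-3.07, 3.07], [-1.43, 2.12], [-1.02, 1.25], [-3.03, 1.67], [-3.05, -0], [-3.03, 3.03]. Speed limits (rad/s): [2.39, 2.39, 3.01, 3.14, 3.14, 3.14].

INTERFACE

Orientations are given as a 3x3 rotation matrix whose columns are the frame's x, y, z axes.
In Python, from workcell import monitor, eyes, finish_job gives the robot as it stands.
- The arm moves only by the tool carry_out, never from a script. Its argument "commands" is a list of rows, each a list of 3 entries, a list of its own where there are three numbers: the closure, from 0 (fully open) to 1 (shut), then the shift along the tool's x, y, z as a fraction of full scale, then the turn about the tool's z as a fraction of full scale. In form: [[grip, [tx, ty, tz], turn], ...]. A call has 1 to 20 rows; each row is the pose to reach, as a shift and turn from the pose commanded when the call began, along the tool's axes at that moment; what a row does not reach only later rows make up. Full scale, the value 1, is 0.8 m for a shift and 0.5 rad for a turn. A row lasts 1/10 s, in which the tool goes at most 50 mm and 8.59 degrees, less where a joint would pass 70% of its speed; a pose out of reach is approached as far as the arm can. A call with a number of a shift or a turn outside -1 to 1 is refused whole. A call with a gripper value outside its range is refused whole. The fingers move at their own pace and stop on an object; "grip_force" is the grip in N (left out, the last holds). Time passes only in rows, so rows that repeat a pose let the fingers close. It gives the time, the measured TCP pose, the force, the opening and the grip force at its end, in the units of the state.
- monitor.observe(): the state, without advancing time (a new reading comes with each control period).
- eyes.capture(name): name is "scene" or "side" or "wrist"; returns a dict with "image" (400x640x3 uint8, red, green, blue), "fx", "fy", "cx", "cy" (pixels), "world_to_cam" (4x4, takes a point from world to camera coordinates). Camera axes: x right, y up, looking along -z (the intrinsics and any distortion apply to the point x, -y, -z); pixel columns grow to the right and rows downward; lengths in m; the calibration is good to about 2 mm. A picture is of the moment at which its call begins. There is no depth.
- finish_job(): hands the job in; it is judged then, once.
The state is a dict: "clock": time; "joint_positions": joint angles; "joint_vel": joint speeds; "tau": joint torques, N m; "tcp_pos": TCP position; "ee_rot": TCP orientation; "force": force on the tool from outside, world axes, zero at the start; "torque": the same for the moment, N m; "finger_gap": opening from 0.0 (shut) to 1.0 (fully open); "gripper_force": force on a finger pad.
Only numpy, scipy, OpenCV 4.12 (cv2) and the standard library are available. Lean on these libraries where they do the work, as an engineer would, in place of code of your own. Each camera call takes 0.05 s, during which the arm holds its last target. There are 200 camera calls.

## Working session

There is one attempt and no reset: what is moved stays moved. The work goes in short steps, Python scripts to look and compute and a tool call to move; the robot and the scene stay as the last step left them, time stands still between calls to the robot, and variables do not carry over. Pictures are saved under pics/ and viewed, at most 10 in all, crops included, and the job is handed in when it is done.

Besides the shell and the picture viewer there is one more tool, called after ">>>" in YAML: its name, and indented under it one key for each argument. carry_out: Moves the arm, as the interface text tells. Shift numbers are shares of 0.8 m and turn numbers shares of 0.5 rad, none past 1 either way. Its arguments: {"type":"object","properties":{"commands":{"type":"array"},"grip_force":{"type":"number"}},"required":["commands"]}

```bash
mkdir -p pics; ls; python3 - <<'E'
from workcell import monitor, eyes
import cv2, numpy as np
s=monitor.observe(); print(s)
for n in("scene","side"):
    c=eyes.capture(n); cv2.imwrite(f"pics/{n}0.png",c["image"][:,:,::-1]); np.save(f"pics/{n}0.npy",c,allow_pickle=True)
    print(n,c.keys(),c["fx"],c["fy"],c["cx"],c["cy"],np.round(c["world_to_cam"],3).tolist())
E
```

```text
pics
{'clock': 0.0, 'joint_positions': array([-1.05288189e+00,  3.59406869e-01,  1.10633297e-02, -3.64884250e-04,
       -1.22409036e+00, -2.88095920e-01]), 'joint_vel': array([ 0.00132636, -0.00088735,  0.00021758, -0.00065709,  0.00083247,
       -0.00145019]), 'tau': array([ 1.26895291e-03, -5.83315551e+01,  2.93423814e+01,  6.93649516e+00,
       -5.97741673e-03, -2.29172082e-05]), 'tcp_pos': array([ 0.15363792, -0.65680414,  0.23835003]), 'ee_rot': array([[-9.73736019e-01, -2.27679384e-01, -5.12532478e-04],
       [-2.27679920e-01,  9.73734726e-01,  1.59268302e-03],
       [ 1.36449583e-04,  1.66754617e-03, -9.99998600e-01]]), 'force': array([-0.05018523, -0.58359903,  0.18505513]), 'torque': array([-0.05009456,  0.04517807, -0.01275614]), 'gripper_force': 0.0, 'finger_gap': 1.0036349429596143}
scene dict_keys(['image', 'fx', 'fy', 'cx', 'cy', 'world_to_cam']) 413.76855483038 413.76855483038 312.7983365655484 201.65814340089295 [[0.432, 0.902, 0.006, -0.294], [-0.679, 0.321, 0.66, 0.344], [0.593, -0.29, 0.751, -1.291], [0.0, 0.0, 0.0, 1.0]]
side dict_keys(['image', 'fx', 'fy', 'cx', 'cy', 'world_to_cam']) 387.30958962733763 387.30958962733763 315.3485428818493 203.1260823472939 [[0.999, -0.035, 0.006, -0.555], [0.02, 0.69, 0.724, -0.067], [-0.03, -0.723, 0.69, -1.072], [0.0, 0.0, 0.0, 1.0]]
```

View pics/scene0.png

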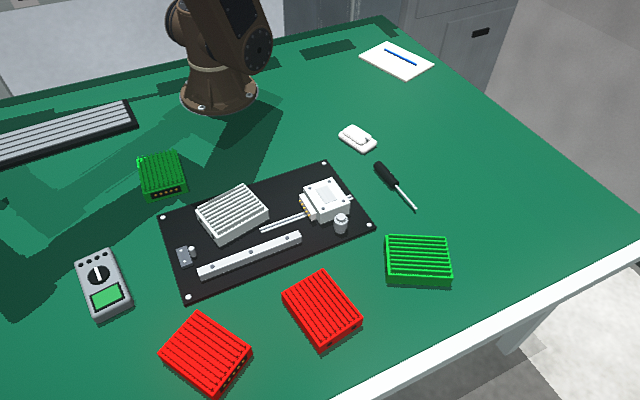

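View pics/side0.png

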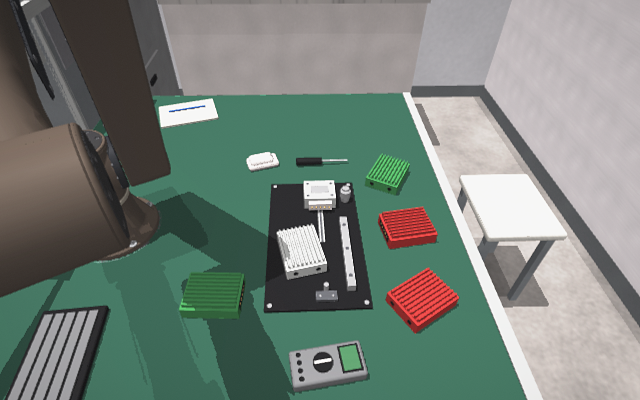

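Scene view: the unit is the bare aluminium finned box at (232,213). The look-alikes are green (160,175) and (418,258), and red (205,352) and (322,308). The fence is at (250,255), the pin at (187,255), the slide at (325,200), the cap at (341,223), the mouse at (357,138), the screwdriver at (395,185) and the meter at (103,285). I choose the grey one on the black plate. Next I'll check it in a close crop and measure.

```bash
cat > h.py <<'E'
import numpy as np, cv2
def load(n): return np.load(n,allow_pickle=True).item()
def ray(c,px,z):
    px=np.atleast_2d(np.asarray(px,float)); W=np.array(c["world_to_cam"]); R,t=W[:3,:3],W[:3,3]
    d=np.c_[(px[:,0]-c["cx"])/c["fx"],-(px[:,1]-c["cy"])/c["fy"],-np.ones(len(px))]@R
    o=-R.T@t; return o+d*((z-o[2])/d[:,2])[:,None]
def proj(c,P):
    W=np.array(c["world_to_cam"]); q=np.atleast_2d(P)@W[:3,:3].T+W[:3,3]
    return np.c_[c["cx"]+c["fx"]*q[:,0]/-q[:,2], c["cy"]-c["fy"]*q[:,1]/-q[:,2]]
def plate(c,roi):
    im=c["image"]; x0,y0,x1,y1=roi
    m=np.zeros(im.shape[:2],np.uint8); m[y0:y1,x0:x1]=(im[y0:y1,x0:x1].max(2)<45)*255
    m=cv2.morphologyEx(m,cv2.MORPH_OPEN,np.ones((3,3)))
    k=max(cv2.findContours(m,0,2)[0],key=cv2.contourArea)[:,0]
    h=cv2.convexHull(k)[:,0]
    P=ray(c,h,0.01)[:,:2]
    return h,cv2.minAreaRect((P*1000).astype(np.float32))
E
python3 - <<'E'
from h import *
for n,roi in(("scene",(150,150,390,310)),("side",(255,175,380,320))):
    c=load(f"pics/{n}0.npy"); h,r=plate(c,roi); print(n,r); print(np.round(cv2.boxPoints(r)).tolist())
    x0,y0,x1,y1=roi; cv2.imwrite(f"pics/{n}c.png",cv2.resize(c["image"][y0:y1,x0:x1,::-1],None,fx=3.3 if n=="scene" else 4,fy=3.3 if n=="scene" else 4,interpolation=2))
E
```

```text
scene ((437.09014892578125, -184.1120147705078), (14.049355506896973, 25.867538452148438), 11.858451843261719)
[[428.0, -173.0], [433.0, -198.0], [447.0, -195.0], [441.0, -170.0]]
side ((447.68865966796875, -127.1211166381836), (42.180538177490234, 141.4312286376953), 1.450478196144104)
[[425.0, -57.0], [428.0, -198.0], [471.0, -197.0], [467.0, -56.0]]
```

View pics/scenec.png

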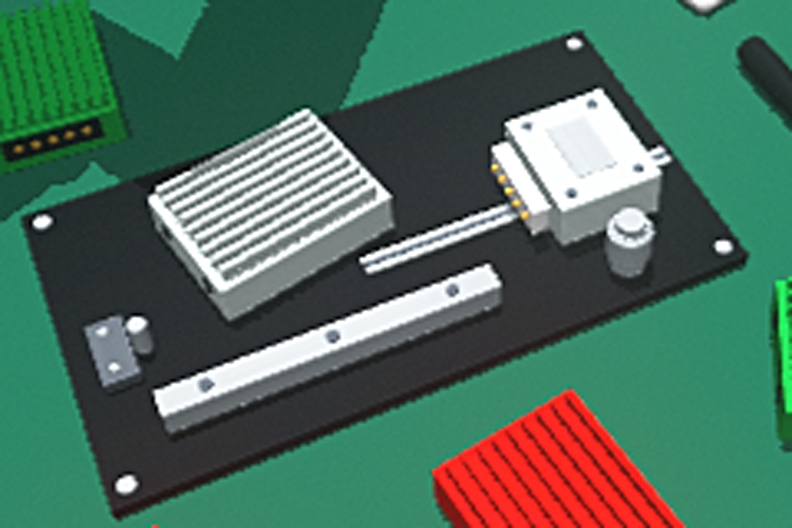

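View pics/sidec.png

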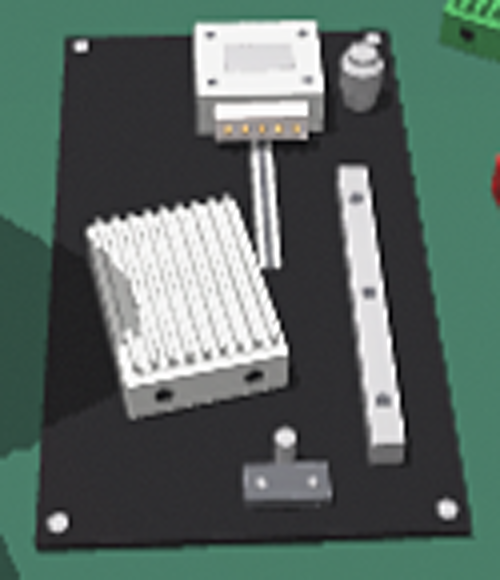

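The crops confirm the unit: a grey finned box on the black plate, with the pin at crop (140,330) and the slide at (575,165). I'll triangulate the picked corners and fit the poses.

```bash
cat >> h.py <<'E'
def rigid(L,P):
    L=np.array(L,float)[:,:2];P=np.array(P)[:,:2];a=L-L.mean(0);b=P-P.mean(0)
    th=np.arctan2((a[:,0]*b[:,1]-a[:,1]*b[:,0]).sum(),(a*b).sum())
    R=np.array([[np.cos(th),-np.sin(th)],[np.sin(th),np.cos(th)]]);t=P.mean(0)-R@L.mean(0)
    return th,t,np.linalg.norm(L@R.T+t-P,axis=1)
E
python3 - <<'E'
from h import *
s=load("pics/scene0.npy");d=load("pics/side0.npy")
S=lambda p:np.array(p)/3.3+[150,150]-.35
D=lambda p:np.array(p)/4+[255,175]-.4
pc=[(-125,220),(125,220),(125,-220),(-125,-220)]
Pl=ray(s,S([(580,31),(748,250),(115,508),(22,218)]),.01)
Pd=ray(d,D([(66,37),(387,31),(471,534),(37,547)]),.01)
Ps=ray(s,S([(574,43),(723,246),(126,485),(41,221)]),.011); Pds=ray(d,D([(81,46),(373,39),(447,510),(58,522)]),.011)
for P in(Pl,Pd): print("plate",rigid(np.array(pc)/1000,P))
f=(rigid(np.array(pc)/1000,Pl),rigid(np.array(pc)/1000,Pd))
for P in (Ps,Pds): print("screw", np.round(rigid(np.array([(-113,208),(113,208),(113,-208),(-113,-208)])/1000,P)[0],3),P.mean(0))
U=ray(s,S([(232,320),(393,232)]),.01);print(U,np.linalg.norm(U[0]-U[1]))
print("unit scene",rigid([(.05,-.065),(.05,.065)],U))
U2=ray(d,D([(133,418),(288,382)]),.01);print(U2,np.linalg.norm(U2[0]-U2[1]));print("unit side",rigid([(-.05,-.065),(.05,-.065)],U2))
print("unit both",rigid([(.05,-.065),(.05,.065),(-.05,-.065),(.05,-.065)],np.r_[U,U2]))
E
```

```text
plate (np.float64(0.013196153351381218), array([ 0.55253942, -0.05824347]), array([0.004176  , 0.00257434, 0.00327637, 0.00252524]))
plate (np.float64(0.006771947241392847), array([ 0.55089685, -0.05950778]), array([0.00124464, 0.00124273, 0.00163148, 0.00205983]))
screw 0.008 [ 0.55238513 -0.05925735  0.011     ]
screw 0.008 [ 0.55075901 -0.05747018  0.011     ]
[[ 0.57760185 -0.17257298  0.01      ]
 [ 0.55392616 -0.05050558  0.01      ]] 0.12434222663240001
unit scene (np.float64(0.1915771872254498), array([ 0.51667875, -0.12105966]), array([0.00282889, 0.00282889]))
[[ 0.4822257  -0.19414572  0.01      ]
 [ 0.57770052 -0.17026552  0.01      ]] 0.09841597700668381
unit side (np.float64(0.24509198384396969), array([ 0.51419115, -0.11914814]), array([0.00079201, 0.00079201]))
unit both (np.float64(0.20347680049382888), array([ 0.51681185, -0.12009482]), array([0.00169859, 0.00436567, 0.00128026, 0.00359595]))
```

```bash
cat >> h.py <<'E'
FO=np.array([.5515,-.0587]);FY=.008
def f2w(x,y):
    c,s=np.cos(FY),np.sin(FY);return FO+np.array([c*x-s*y,s*x+c*y])
def go(st,x,y,z,yaw=None):
    """numbers for a move to world xyz, with tool y along world angle pi/2+yaw"""
    R=np.array(st["ee_rot"]);p=np.array(st["tcp_pos"]); d=R.T@(np.array([x,y,z])-p)/.8
    a=np.arctan2(R[1,1],R[0,1])-np.pi/2; t=0 if yaw is None else -(yaw-a)
    print("shift",np.round(d,4).tolist(),"turn",round(t/.5,4),"tcp",np.round(p,4).tolist(),"yaw",round(a,4))
E
python3 - <<'E'
from h import *
from workcell import monitor
d=load("pics/side0.npy");print(ray(d,[(245,275),(240,318),(182,275)],.04))
st=monitor.observe();go(st,.428,-.131,.15,FY);go(st,.428,-.131,.03,FY)
E
```

```text
[[ 0.38296618 -0.200724    0.04      ]
 [ 0.38302124 -0.31257721  0.04      ]
 [ 0.2352142  -0.19620431  0.04      ]]
shift [-0.4836, 0.5618, 0.1113] turn 0.4434 tcp [0.1536, -0.6569, 0.2385] yaw 0.2297
shift [-0.4836, 0.5616, 0.2613] turn 0.4434 tcp [0.1536, -0.6569, 0.2385] yaw 0.2297
```

>>> carry_out:
  commands:
    - [0,[-0.12,0.14,0.03],0.11]
    - [0,[-0.3,0.35,0.07],0.28]
    - [0,[-0.4836,0.5618,0.11],0.443]
    - [0,[-0.4836,0.5618,0.11],0.443]
    - [0,[-0.4836,0.5618,0.11],0.443]
    - [0,[-0.4836,0.5618,0.11],0.443]
    - [0,[-0.4836,0.5618,0.11],0.443]
    - [0,[-0.4836,0.5618,0.11],0.443]
    - [0,[-0.4836,0.5618,0.11],0.443]
    - [0,[-0.4836,0.5618,0.11],0.443]
    - [0,[-0.4836,0.5618,0.11],0.443]
    - [0,[-0.4836,0.5618,0.11],0.443]
    - [0,[-0.4836,0.5618,0.11],0.443]
    - [0,[-0.4836,0.5618,0.11],0.443]
    - [0,[-0.4836,0.5618,0.11],0.443]
    - [0,[-0.4836,0.5618,0.11],0.443]

```text
clock: 1.7
tcp_pos: [0.4275, -0.1325, 0.1514]
ee_rot: [[-1.0, -0.007, -0.0], [-0.007, 1.0, 0.0], [0.0, 0.0, -1.0]]
force: [0.2, -0.3, 0.2]
finger_gap: 1.0
gripper_force: 0.0
```

>>> carry_out:
  commands:
    - [0,[0,0,0.06],0]
    - [0,[0,0,0.12],0]
    - [0,[0,0,0.15],0]
    - [0,[0,0,0.163],0]
    - [0,[0,0,0.163],0]
    - [0,[0,0,0.163],0]

```text
clock: 2.3
tcp_pos: [0.4288, -0.1319, 0.0219]
ee_rot: [[-1.0, -0.008, 0.001], [-0.008, 1.0, -0.0], [-0.001, -0.0, -1.0]]
force: [0.1, 0.1, -0.4]
finger_gap: 0.998
gripper_force: 0.0
```

```bash
python3 - <<'E'
from workcell import eyes
from h import *
c=eyes.capture("side"); np.save("pics/side1.npy",c,allow_pickle=True)
cv2.imwrite("pics/side1.png",cv2.resize(c["image"][170:330,220:400,::-1],None,fx=3.6,fy=3.6,interpolation=2))
E
```

```text
(no output)
```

View pics/side1.png

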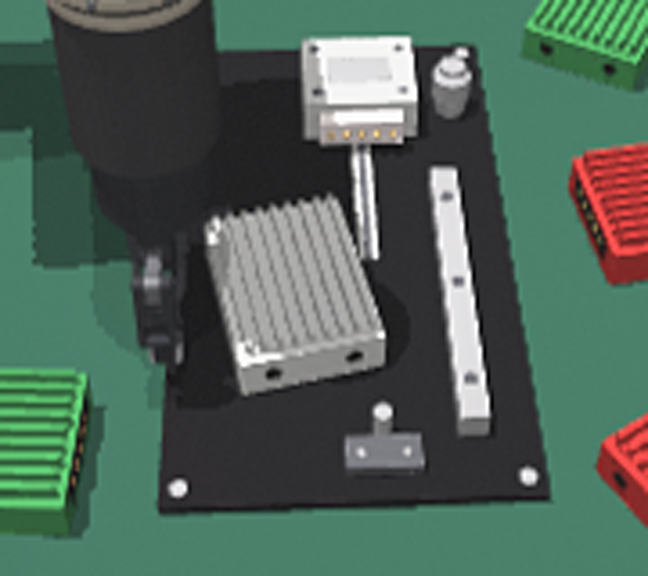

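The open fingers stand left of the unit, at crop (160,310), clear of everything. I'll push towards the fence.

>>> carry_out:
  commands:
    - [0,[-0.006,0,0],0]
    - [0,[-0.012,0,0],0]
    - [0,[-0.018,0,0],0]
    - [0,[-0.024,0,0],0]
    - [0,[-0.029,0,0],0]
    - [0,[-0.034,0,0],0]
    - [0,[-0.039,0,0],0]
    - [0,[-0.044,0,0],0]
    - [0,[-0.049,0,0],0]
    - [0,[-0.054,0,0],0]
    - [0,[-0.059,0,0],0]
    - [0,[-0.064,0,0],0]
    - [0,[-0.069,0,0],0]
    - [0,[-0.074,0,0],0]
    - [0,[-0.078,0,0],0]
    - [0,[-0.082,0,0],0]
    - [0,[-0.086,0,0],0]

```text
clock: 4.05
tcp_pos: [0.497, -0.1309, 0.0209]
ee_rot: [[-1.0, -0.008, -0.0], [-0.008, 1.0, 0.0], [0.0, 0.0, -1.0]]
force: [-1.9, -0.7, 0.0]
finger_gap: 1.002
gripper_force: 0.9
```

```bash
python3 - <<'E'
from workcell import eyes
from h import *
c=eyes.capture("scene"); np.save("pics/scene2.npy",c,allow_pickle=True)
cv2.imwrite("pics/scene2.png",cv2.resize(c["image"][150:310,150:390,::-1],None,fx=3.3,fy=3.3,interpolation=2))
E
```

```text
(no output)
```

View pics/scene2.png

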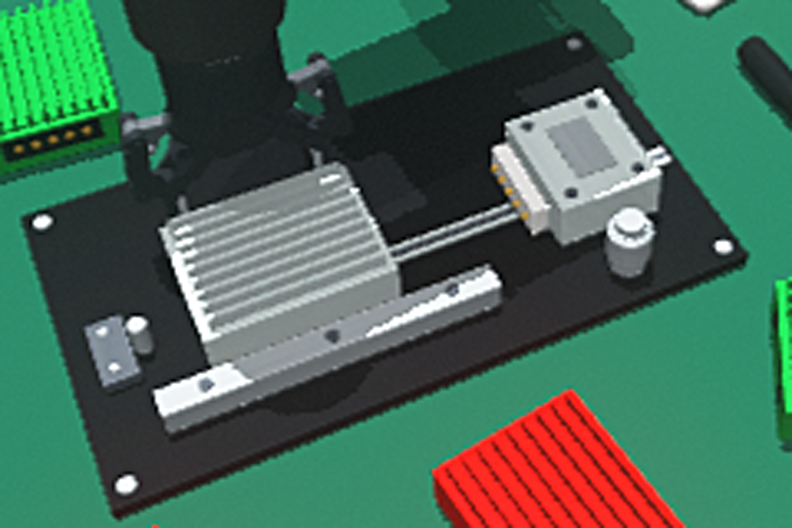

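The unit is now square to the fence, with a small gap left (crop 300,340). I'll push on slowly until contact.

>>> carry_out:
  commands:
    - [0,[-0.003,0,0],0]
    - [0,[-0.006,0,0],0]
    - [0,[-0.008,0,0],0]
    - [0,[-0.01,0,0],0]
    - [0,[-0.012,0,0],0]
    - [0,[-0.014,0,0],0]
    - [0,[-0.015,0,0],0]
    - [0,[-0.016,0,0],0]

```text
clock: 4.9
tcp_pos: [0.5097, -0.1308, 0.0209]
ee_rot: [[-1.0, -0.008, -0.0], [-0.008, 1.0, 0.0], [0.0, 0.0, -1.0]]
force: [-3.0, -0.5, 0.9]
finger_gap: 0.998
gripper_force: 1.1
```

>>> carry_out:
  commands:
    - [0,[-0.001,0,0],0]
    - [0,[-0.002,0,0],0]
    - [0,[-0.003,0,0],0]
    - [0,[-0.003,0,0],0]

```text
clock: 5.3
tcp_pos: [0.5101, -0.1309, 0.0205]
ee_rot: [[-1.0, -0.008, -0.003], [-0.008, 1.0, -0.0], [0.003, -0.0, -1.0]]
force: [-6.7, 1.2, 3.8]
finger_gap: 1.0
gripper_force: 3.6
```

>>> carry_out:
  commands:
    - [0,[0.01,0,0],0]
    - [0,[0.03,0,0],0]
    - [0,[0.04,0,-0.06],0]
    - [0.4,[0.04,0,-0.12],0]
    - [0.4,[0.04,0,-0.15],0]
    - [0.4,[0.04,0,-0.15],0]
    - [0.4,[0.04,0,-0.15],0]

```text
clock: 6.0
tcp_pos: [0.4808, -0.1309, 0.1417]
ee_rot: [[-1.0, -0.008, 0.003], [-0.008, 1.0, 0.001], [-0.003, 0.001, -1.0]]
force: [-0.4, 0.4, -0.1]
finger_gap: 0.601
gripper_force: 0.0
```

```bash
python3 - <<'E'
from workcell import eyes,monitor
from h import *
s=monitor.observe();print(np.round(s["joint_positions"],3))
c=eyes.capture("side"); np.save("pics/side3.npy",c,allow_pickle=True)
cv2.imwrite("pics/side3.png",cv2.resize(c["image"][170:330,230:400,::-1],None,fx=3.6,fy=3.6,interpolation=2))
E
```

```text
[ 0.129  0.157 -0.508 -0.    -0.902 -1.692]
```

View pics/side3.png

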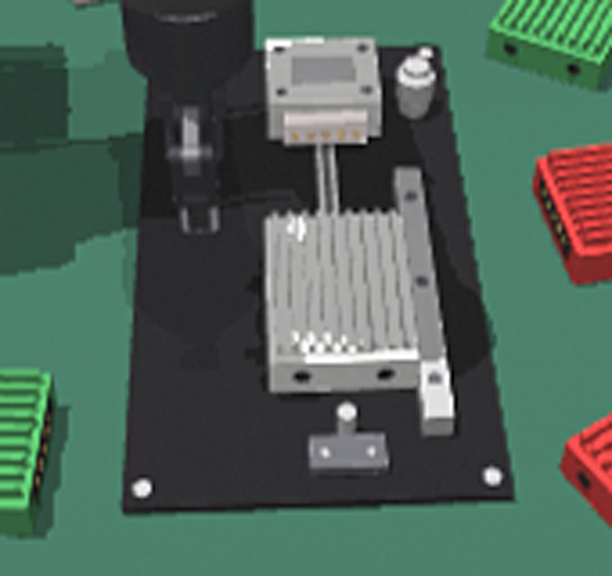

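Unit is flat along the fence: its -y end bottom edge runs from crop (270,393) to (420,388), and the pin is at (347,412).

```bash
python3 - <<'E'
from h import *
from workcell import monitor
d=load("pics/side3.npy")
U=ray(d,np.array([(270,393),(420,388)])/3.6+[230,170]-.4,.01);print(U)
cf=ray(d,np.array([(286,143),(368,143)])/3.6+[230,170]-.4,.025);print("slide contact",cf)
print("home",f2w(.02,-.1),"end pin",f2w(.02,-.165))
st=monitor.observe();go(st,.573,-.022,.142)
E
```

```text
[[ 0.52284374 -0.19441887  0.01      ]
 [ 0.62441406 -0.19346075  0.01      ]]
slide contact [[0.53894003 0.03028477 0.025     ]
 [0.60322492 0.02843455 0.025     ]]
home [ 0.57229935 -0.1585368 ] end pin [ 0.57281935 -0.22353472]
shift [-0.1174, 0.1352, -0.0015] turn 0.0 tcp [0.48, -0.1309, 0.1407] yaw 0.0081
```

>>> carry_out:
  commands:
    - [0.4,[-0.04,0.045,0],-0.28]
    - [0.4,[-0.08,0.09,0],-0.56]
    - [0.4,[-0.1174,0.138,0],-0.84]
    - [0.4,[-0.1174,0.138,0],-1]
    - [0.4,[-0.1174,0.138,0],-1]
    - [0.4,[-0.1174,0.138,0],-1]

```text
clock: 6.65
tcp_pos: [0.5721, -0.0202, 0.1395]
ee_rot: [[-0.875, -0.484, -0.002], [-0.484, 0.875, -0.001], [0.002, 0.001, -1.0]]
force: [0.2, -0.4, 0.9]
finger_gap: 0.598
gripper_force: 0.0
```

>>> carry_out:
  commands:
    - [0.4,[0,0,0],-1]
    - [0.4,[0,0,0],-1]
    - [0.4,[0,0,0],-1]
    - [0.4,[0,0,0],-1]

```text
clock: 7.05
tcp_pos: [0.5723, -0.021, 0.1407]
ee_rot: [[-0.532, -0.847, -0.0], [-0.847, 0.532, -0.0], [0.0, 0.0, -1.0]]
force: [0.2, 0.2, 0.8]
finger_gap: 0.6
gripper_force: 0.0
```

>>> carry_out:
  commands:
    - [0.4,[0,0,0],-1]
    - [0.4,[0,0,0],-1]
    - [0.4,[0,0,0],-1]
    - [0.4,[0,0,0],-1]

```text
clock: 7.45
tcp_pos: [0.5722, -0.021, 0.1407]
ee_rot: [[-0.061, -0.998, -0.0], [-0.998, 0.061, -0.0], [0.0, 0.0, -1.0]]
force: [0.7, -0.2, 0.1]
finger_gap: 0.601
gripper_force: 0.0
```

>>> carry_out:
  commands:
    - [0.4,[0,0,0],-0.14]
    - [0.4,[0,0,0],-0.14]
    - [0.4,[0,0,0],-0.14]

```text
clock: 7.75
tcp_pos: [0.5725, -0.0206, 0.1408]
ee_rot: [[0.003, -1.0, -0.0], [-1.0, -0.003, -0.0], [0.0, 0.0, -1.0]]
force: [0.7, 0.7, 0.1]
finger_gap: 0.597
gripper_force: 0.0
```

```bash
python3 - <<'E'
from h import *
from workcell import monitor
st=monitor.observe();go(st,.573,-.02,.026,FY+np.pi/2)
E
```

```text
shift [-0.0008, -0.0006, 0.1435] turn -12.5756 tcp [0.5725, -0.0206, 0.1408] yaw -4.709
```

>>> carry_out:
  commands:
    - [0.4,[0,0,0.05],-0.01]
    - [0.4,[0,0,0.1],-0.01]
    - [0.4,[0,0,0.13],-0.01]
    - [0.4,[0,0,0.1435],-0.01]
    - [0.4,[0,0,0.1435],-0.01]

```text
clock: 8.25
tcp_pos: [0.5722, -0.0203, 0.0249]
ee_rot: [[0.011, -1.0, -0.003], [-1.0, -0.011, -0.001], [0.001, 0.003, -1.0]]
force: [0.9, 0.1, -0.2]
finger_gap: 0.601
gripper_force: 0.0
```

>>> carry_out:
  commands:
    - [0.4,[0.006,0,0],0]
    - [0.4,[0.012,0,0],0]
    - [0.4,[0.018,0,0],0]
    - [0.4,[0.024,0,0],0]
    - [0.4,[0.03,0,0],0]
    - [0.4,[0.034,0,0],0]
    - [0.4,[0.038,0,0],0]
    - [0.4,[0.042,0,0],0]
    - [0.4,[0.046,0,0],0]
    - [0.4,[0.05,0,0],0]
    - [0.4,[0.054,0,0],0]
    - [0.4,[0.058,0,0],0]
    - [0.4,[0.062,0,0],0]
    - [0.4,[0.066,0,0],0]

```text
clock: 9.65
tcp_pos: [0.5737, -0.0729, 0.0261]
ee_rot: [[0.012, -1.0, -0.0], [-1.0, -0.012, 0.0], [-0.0, 0.0, -1.0]]
force: [-2.1, 3.1, -0.0]
finger_gap: 0.597
gripper_force: 1.2
```

>>> carry_out:
  commands:
    - [0.4,[0.002,0,0],0]
    - [0.4,[0.004,0,0],0]
    - [0.4,[0.006,0,0],0]
    - [0.4,[0.008,0,0],0]
    - [0.4,[0.009,0,0],0]
    - [0.4,[0.01,0,0],0]
    - [0.4,[0.011,0,0],0]
    - [0.4,[0.012,0,0],0]

```text
clock: 10.45
tcp_pos: [0.5737, -0.0823, 0.0261]
ee_rot: [[0.013, -1.0, -0.0], [-1.0, -0.013, -0.0], [0.0, 0.0, -1.0]]
force: [-1.5, 3.2, 0.2]
finger_gap: 0.599
gripper_force: 1.3
```

>>> carry_out:
  commands:
    - [0.4,[0.001,0,0],0]
    - [0.4,[0.002,0,0],0]
    - [0.4,[0.003,0,0],0]
    - [0.4,[0.003,0,0],0]

```text
clock: 10.85
tcp_pos: [0.5738, -0.0832, 0.0261]
ee_rot: [[0.012, -1.0, 0.0], [-1.0, -0.012, 0.002], [-0.002, -0.0, -1.0]]
force: [-4.3, 13.4, 2.2]
finger_gap: 0.601
gripper_force: 6.5
```

>>> carry_out:
  commands:
    - [0.4,[-0.01,0,0],0]
    - [0.4,[-0.03,0,0],0]
    - [0.4,[-0.05,0,-0.04],0]
    - [0.4,[-0.05,0,-0.1],0]
    - [1,[-0.05,0,-0.14],0]
    - [1,[-0.05,0,-0.14],0]
    - [1,[-0.05,0,-0.14],0]

```text
clock: 11.55
tcp_pos: [0.5738, -0.044, 0.1391]
ee_rot: [[0.013, -1.0, 0.002], [-1.0, -0.013, 0.0], [-0.0, -0.002, -1.0]]
force: [0.1, 0.0, -0.7]
finger_gap: 0.092
gripper_force: 0.0
```

```bash
python3 - <<'E'
from h import *
from workcell import monitor
st=monitor.observe();go(st,.475,-.1585,.135,FY-np.pi*1.5);go(st,.475,-.1585,.026,FY-np.pi*1.5)
E
```

```text
shift [0.1416, 0.1254, 0.0048] turn 0.0098 tcp [0.5738, -0.044, 0.1391] yaw -4.6995
shift [0.1416, 0.1257, 0.141] turn 0.0098 tcp [0.5738, -0.044, 0.1391] yaw -4.6995
```

>>> carry_out:
  commands:
    - [1,[0.05,0.045,0],0.01]
    - [1,[0.1,0.09,0],0.01]
    - [1,[0.1416,0.1254,0],0.01]
    - [1,[0.1416,0.1254,0],0.01]
    - [1,[0.1416,0.1254,0.05],0.01]
    - [1,[0.1416,0.1254,0.1],0.01]
    - [1,[0.1416,0.1254,0.13],0.01]
    - [1,[0.1416,0.1254,0.138],0.01]
    - [1,[0.1416,0.1254,0.138],0.01]

```text
clock: 12.45
tcp_pos: [0.4736, -0.1591, 0.0264]
ee_rot: [[0.008, -1.0, -0.004], [-1.0, -0.008, -0.0], [0.0, 0.004, -1.0]]
force: [0.3, 0.1, 0.8]
finger_gap: 0.002
gripper_force: 0.0
```

>>> carry_out:
  commands:
    - [1,[0,-0.008,0],0]
    - [1,[0,-0.015,0],0]
    - [1,[0,-0.02,0],0]
    - [1,[0,-0.024,0],0]
    - [1,[0,-0.027,0],0]
    - [1,[0,-0.03,0],0]

```text
clock: 13.05
tcp_pos: [0.4987, -0.159, 0.0279]
ee_rot: [[0.007, -1.0, 0.0], [-1.0, -0.007, 0.0], [-0.0, -0.0, -1.0]]
force: [-0.1, 0.4, -0.0]
finger_gap: 0.007
gripper_force: 0.0
```

>>> carry_out:
  commands:
    - [1,[0,-0.003,0],0]
    - [1,[0,-0.005,0],0]
    - [1,[0,-0.007,0],0]
    - [1,[0,-0.009,0],0]
    - [1,[0,-0.01,0],0]

```text
clock: 13.55
tcp_pos: [0.5066, -0.159, 0.0277]
ee_rot: [[0.008, -1.0, -0.0], [-1.0, -0.008, -0.0], [0.0, 0.0, -1.0]]
force: [-0.4, -0.1, -0.1]
finger_gap: 0.006
gripper_force: 0.0
```

>>> carry_out:
  commands:
    - [1,[0,-0.001,0],0]
    - [1,[0,-0.002,0],0]
    - [1,[0,-0.003,0],0]
    - [1,[0,-0.004,0],0]

```text
clock: 13.95
tcp_pos: [0.5076, -0.159, 0.0273]
ee_rot: [[0.007, -1.0, -0.004], [-1.0, -0.007, 0.0], [-0.0, 0.004, -1.0]]
force: [-7.3, 0.9, 4.9]
finger_gap: 0.0
gripper_force: 3.8
```

>>> carry_out:
  commands:
    - [1,[0,0.01,0],0]
    - [1,[0,0.03,0],0]
    - [1,[0,0.04,-0.05],0]
    - [1,[0,0.04,-0.1],0]
    - [1,[0,0.04,-0.14],0]
    - [1,[0,0.04,-0.14],0]

```text
clock: 14.55
tcp_pos: [0.4808, -0.1593, 0.1446]
ee_rot: [[0.009, -1.0, 0.01], [-1.0, -0.009, -0.0], [0.001, -0.01, -1.0]]
force: [0.6, 0.0, 0.3]
finger_gap: -0.003
gripper_force: 0.0
```

```bash
python3 - <<'E'
from h import *
from workcell import monitor, eyes
d=load("pics/side0.npy")
print("mouse/driver",ray(d,[(278,166),(262,172),(297,161),(348,161)],.01))
c=eyes.capture("side")
cv2.imwrite("pics/side4.png",cv2.resize(c["image"][140:330,230:400,::-1],None,fx=3.1,fy=3.1,interpolation=2)); np.save("pics/side4.npy",c,allow_pickle=True)
st=monitor.observe();go(st,.57,.165,.135,FY-np.pi*1.5);go(st,.57,.165,.03,FY-np.pi*1.5)
E
```

```text
mouse/driver [[0.4430409  0.24901429 0.01      ]
 [0.39311717 0.21951751 0.01      ]
 [0.50476306 0.27393508 0.01      ]
 [0.67321833 0.2693888  0.01      ]]
shift [-0.4042, -0.1163, 0.0099] turn -0.0004 tcp [0.4794, -0.1591, 0.1422] yaw -4.7046
shift [-0.4042, -0.1155, 0.1411] turn -0.0004 tcp [0.4794, -0.1591, 0.1422] yaw -4.7046
```

View pics/side4.png

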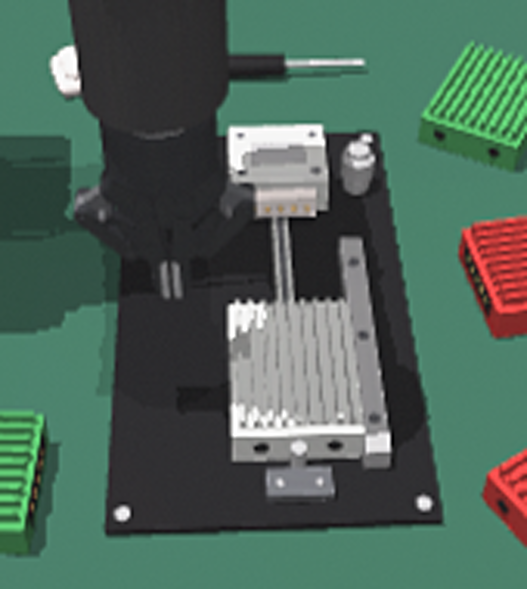

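The unit looks seated: long side on the fence, end touching the pin at crop (300,447), slide still open. Now the slide.

>>> carry_out:
  commands:
    - [1,[-0.06,-0.017,0],0]
    - [1,[-0.12,-0.034,0],0]
    - [1,[-0.18,-0.051,0],0]
    - [1,[-0.24,-0.068,0],0]
    - [1,[-0.3,-0.086,0],0]
    - [1,[-0.36,-0.103,0],0]
    - [1,[-0.404,-0.116,0],0]
    - [1,[-0.404,-0.116,0],0]
    - [1,[-0.404,-0.116,0.05],0]
    - [1,[-0.404,-0.116,0.1],0]
    - [1,[-0.404,-0.116,0.13],0]
    - [1,[-0.404,-0.116,0.138],0]
    - [1,[-0.404,-0.116,0.138],0]

```text
clock: 15.9
tcp_pos: [0.5673, 0.164, 0.028]
ee_rot: [[0.007, -1.0, -0.002], [-1.0, -0.007, -0.002], [0.002, 0.002, -1.0]]
force: [-0.3, 0.1, 0.6]
finger_gap: -0.005
gripper_force: 0.0
```

>>> carry_out:
  commands:
    - [1,[0.008,0,0],0]
    - [1,[0.016,0,0],0]
    - [1,[0.022,0,0],0]
    - [1,[0.028,0,0],0]
    - [1,[0.034,0,0],0]
    - [1,[0.04,0,0],0]
    - [1,[0.046,0,0],0]
    - [1,[0.052,0,0],0]
    - [1,[0.058,0,0],0]

```text
clock: 16.8
tcp_pos: [0.5687, 0.1184, 0.0295]
ee_rot: [[0.008, -1.0, 0.001], [-1.0, -0.008, 0.001], [-0.001, -0.001, -1.0]]
force: [-1.5, 5.0, 3.5]
finger_gap: 0.002
gripper_force: 2.2
```

>>> carry_out:
  commands:
    - [1,[0.006,0,0],0]
    - [1,[0.013,0,0],0]
    - [1,[0.02,0,0],0]
    - [1,[0.027,0,0],0]
    - [1,[0.034,0,0],0]
    - [1,[0.041,0,0],0]
    - [1,[0.048,0,0],0]
    - [1,[0.055,0,0],0]
    - [1,[0.062,0,0],0]
    - [1,[0.069,0,0],0]
    - [1,[0.076,0,0],0]
    - [1,[0.083,0,0],0]
    - [1,[0.09,0,0],0]
    - [1,[0.096,0,0],0]
    - [1,[0.101,0,0],0]
    - [1,[0.106,0,0],0]
    - [1,[0.11,0,0],0]
    - [1,[0.114,0,0],0]
    - [1,[0.118,0,0],0]
    - [1,[0.12,0,0],0]

```text
clock: 18.8
tcp_pos: [0.569, 0.022, 0.0292]
ee_rot: [[0.007, -1.0, -0.0], [-1.0, -0.007, -0.0], [0.0, 0.0, -1.0]]
force: [2.4, 4.3, 1.7]
finger_gap: -0.003
gripper_force: 2.1
```

>>> carry_out:
  commands:
    - [1,[0.002,0,0],0]
    - [1,[0.004,0,0],0]
    - [1,[0.006,0,0],0]
    - [1,[0.008,0,0],0]
    - [1,[0.01,0,0],0]
    - [1,[0.012,0,0],0]

```text
clock: 19.4
tcp_pos: [0.5691, 0.0126, 0.0292]
ee_rot: [[0.007, -1.0, -0.0], [-1.0, -0.007, -0.0], [0.0, 0.0, -1.0]]
force: [3.1, 4.0, 0.1]
finger_gap: -0.0
gripper_force: 2.1
```

>>> carry_out:
  commands:
    - [1,[0.001,0,0],0]
    - [1,[0.002,0,0],0]
    - [1,[0.003,0,0],0]
    - [1,[0.004,0,0],0]
    - [1,[0.004,0,0],0]

```text
clock: 19.9
tcp_pos: [0.5691, 0.0096, 0.0292]
ee_rot: [[0.007, -1.0, -0.0], [-1.0, -0.007, 0.0], [-0.0, 0.0, -1.0]]
force: [2.1, 4.0, -0.4]
finger_gap: -0.002
gripper_force: 2.3
```

>>> carry_out:
  commands:
    - [1,[0.001,0,0],0]
    - [1,[0.002,0,0],0]
    - [1,[0.003,0,0],0]
    - [1,[0.003,0,0],0]

```text
clock: 20.3
tcp_pos: [0.5692, 0.0089, 0.0292]
ee_rot: [[0.007, -1.0, 0.001], [-1.0, -0.007, 0.002], [-0.002, -0.001, -1.0]]
force: [0.0, 15.9, 1.3]
finger_gap: -0.003
gripper_force: 7.7
```

>>> carry_out:
  commands:
    - [1,[0.002,0,0],0]
    - [1,[0.002,0,0],0]

```text
clock: 20.5
tcp_pos: [0.5692, 0.0088, 0.0293]
ee_rot: [[0.007, -1.0, 0.001], [-1.0, -0.007, 0.004], [-0.004, -0.001, -1.0]]
force: [-2.9, 25.8, 2.5]
finger_gap: 0.003
gripper_force: 12.4
```

>>> carry_out:
  commands:
    - [1,[-0.01,0,0],0]
    - [1,[-0.04,0,0],0]
    - [1,[-0.06,0,-0.05],0]
    - [1,[-0.06,0,-0.1],0]
    - [1,[-0.06,0,-0.16],0]
    - [1,[-0.1,0.08,-0.22],0]
    - [1,[-0.14,0.16,-0.25],0]
    - [1,[-0.14,0.16,-0.25],0]
    - [1,[-0.14,0.16,-0.25],0]
    - [1,[-0.14,0.16,-0.25],0]

```text
clock: 21.5
tcp_pos: [0.4388, 0.1163, 0.2301]
ee_rot: [[0.009, -1.0, 0.0], [-1.0, -0.009, 0.0], [-0.0, -0.0, -1.0]]
force: [0.0, -0.4, 0.2]
finger_gap: 0.001
gripper_force: 0.0
```

```bash
python3 - <<'E'
from h import *
from workcell import eyes
ims=[]
for n,(x,y,w,h) in(("scene",(150,160,210,150)),("side",(255,185,135,150))):
    c=eyes.capture(n); np.save(f"pics/{n}5.npy",c,allow_pickle=True)
    k=580/h if False else 3.8; ims.append(cv2.resize(c["image"][y:y+h,x:x+w,::-1],None,fx=2.3 if n=="scene" else 2.3*1,fy=2.3,interpolation=2))
im=np.hstack(ims); print(im.shape); cv2.imwrite("pics/fin.png",im)
E
```

```text
(345, 793, 3)
```

View pics/fin.png

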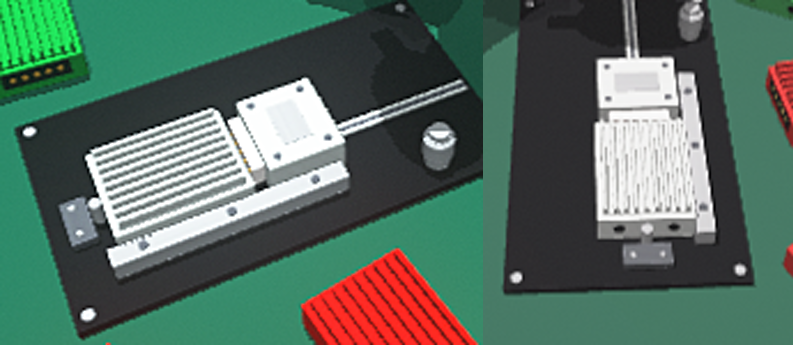

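Final view: unit against fence and pin, slide head up against the unit, cap untouched, hand clear. One last numeric check that the unit didn't shift under the slide.

```bash
python3 - <<'E'
from h import *
from workcell import monitor
a,b=[cv2.cvtColor(load(f"pics/side{i}.npy")["image"],cv2.COLOR_RGB2GRAY).astype(np.float32) for i in(4,5)]
d=load("pics/side5.npy")
for nm,(x0,y0,x1,y1) in {"unit front":(300,272,350,290),"pin":(312,288,342,304)}.items():
    print(nm,cv2.phaseCorrelate(a[y0:y1,x0:x1].copy(),b[y0:y1,x0:x1].copy(),cv2.createHanningWindow((x1-x0,y1-y0),cv2.CV_32F)))
# bottom edge of the front face: column profile gradient
g=cv2.GaussianBlur(b,(0,0),.7)
for x in (308,312,340):
    col=g[280:296,x]; k=np.argmin(np.diff(col)); print(x,280+k+.5,ray(d,[(x,280+k+.5)],.01)[0].round(4), col.astype(int).tolist())
print("pin expected",f2w(.02,-.165), monitor.observe()["force"])
E
```

```text
unit front ((-0.012394970165043873, 0.07793633277067613), 1.0180945155355665)
pin ((0.03985414648484209, -6.167996275507903e-06), 1.009859487041831)
308 280.5 [ 0.531  -0.1997  0.01  ] [213, 149, 132, 134, 133, 133, 133, 130, 103, 56, 44, 44, 44, 44, 45, 45]
312 280.5 [ 0.5407 -0.2     0.01  ] [216, 150, 123, 93, 58, 77, 114, 134, 113, 59, 43, 44, 45, 44, 44, 45]
340 287.5 [ 0.6068 -0.222   0.01  ] [147, 126, 112, 92, 101, 123, 127, 99, 51, 42, 45, 45, 45, 45, 45, 44]
pin expected [ 0.57281935 -0.22353472] [1.34590005 0.14118457 0.16383792]
```

```bash
python3 - <<'E'
from h import *
d=load("pics/side5.npy");b=cv2.cvtColor(d["image"],cv2.COLOR_RGB2GRAY).astype(float)
def cross(v,i0,lev):  # first fall below lev
    for k in range(1,len(v)):
        if v[k-1]>=lev>v[k]: return i0+k-1+(v[k-1]-lev)/(v[k-1]-v[k])
P=[]
for x in list(range(306,320))+list(range(335,346)):
    y=cross(b[284:296,x],284,88)
    if y: P.append((x,y))
W=ray(d,P,.01); k=np.polyfit(W[:,0],W[:,1],1); print("end edge slope",k[0],"at x=.573",np.polyval(k,.573),"res mm",1e3*np.std(W[:,1]-np.polyval(k,W[:,0])))
# plate -y edge: dark->green
P=[(x,cross(-b[296:325,x],296,-70)) for x in range(280,360,3)]; P=[p for p in P if p[1]]
W=ray(d,P,.005);k=np.polyfit(W[:,0],W[:,1],1);print("plate edge slope",k, 1e3*np.std(W[:,1]-np.polyval(k,W[:,0])))
# unit -x side bottom edge: rows, rising dark->bright from left (uses top rim z=.044)
Q=[]
for r in range(240,282):
    row=b[r,285:320]; i=np.argmax(np.diff(row)); Q.append((285+i+.5,r))
Q=np.array(Q);W=ray(d,Q,.044);k=np.polyfit(W[:,1],W[:,0],1);print("long side dx/dy",k[0],"(square: %.3f)"%-FY,"res",1e3*np.std(W[:,0]-np.polyval(k,W[:,1])), Q[::6].tolist())
P=[]
for r in range(225,284):
    row=b[r,340:375]; i=np.argmax(-np.diff(row)); P.append((340+i+.5,r))
print("right-side falls",P[::6])
E
```

```text
end edge slope 0.008004049346680142 at x=.573 -0.2219649280639654 res mm 0.43644110340751
plate edge slope [ 0.00716225 -0.2838057 ] 0.4695570097153713
long side dx/dy -0.006617516699439596 (square: -0.008) res 0.6850820247700167 [[303.5, 240.0], [303.5, 246.0], [303.5, 252.0], [303.5, 258.0], [303.5, 264.0], [303.5, 270.0], [304.5, 276.0]]
right-side falls [(np.float64(347.5), 225), (np.float64(348.5), 231), (np.float64(349.5), 237), (np.float64(349.5), 243), (np.float64(350.5), 249), (np.float64(351.5), 255), (np.float64(352.5), 261), (np.float64(353.5), 267), (np.float64(354.5), 273), (np.float64(355.5), 279)]
```

```bash
python3 -c "
from workcell import finish_job
print(finish_job())"
```

```text
the job is handed in; nothing more can be done
None
```

I pushed the unit square into the corner against the fence and pin, then pushed the slide up to it until it stopped. The hand is clear, and the job is handed in at about 22 s. I confirmed contact with the pin by a hard stop at 13 N, because the cameras could not resolve a gap under about 2 mm.

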